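# Cover the sample and change the photometer's filter key

## Task

The sample cell is already standing in the photometer. Put the black light cover over it so that it sits down flat on the meter's deck, and change the filter from yellow to green: press the green key right in so that it stays latched down and the yellow key pops up. Press no other key, leave the cell in its well and the other things on the bench where they stand.

Things in the scene. Friction and masses are not known exactly. Their poses are not given: they have to be found in the camera images.
- meter: Bench filter photometer, blue-grey, fixed, 250 (x) x 220 (y) x 81 mm high. Origin: centre of its underside, on the bench; x from its front (nearest the robot) to its rear, y to its left, z up. The front 120 mm is a panel rising 15 degrees to the rear, 50 to 81 mm high, with four coloured keys in a row; behind it a flat deck 81 mm above the bench, cell well at the left, display at the right.
- well (a point): Centre of the cell well at deck height (52, 45, 81 mm in the meter's frame), axes parallel to the meter's. Around it on the deck stands a black collar, 46 mm outside diameter, 8 mm high. The sample cell stands in the well; its white cap ends 29 mm above the deck.
- cell: Round glass sample cell with a white screw cap, 25 mm diameter and 60 mm tall, standing loosely in the well (1.5 mm play all round), 45 g. Origin: centre of its underside, 31 mm below the deck.
- cover: Loose black light cover, 40 to 85 g: a round cup 62 mm across, mouth down on the bench left or right of the meter. Inside 54 mm wide, 35 mm high; shoulder 39 mm, knob top 56 mm above the rim. Round knob 22 mm wide from 44 to 56 mm up, on a 16 mm neck, grey disc on top. Origin: centre of the mouth at the rim, z up. On the meter its rim rests on the deck, with 4 mm play round the collar.
- key_blue (a joint): Travel in m of the blue key into the panel: 0 up, 0.007 latched, 0.0085 bottom stop. Starts up (0). The keys share one latch bar: pressing any key 3.5 to 4 mm or more lets the latched one spring up; a key pressed past 7.5 mm and let go stays latched at 7 mm; pressed less, it comes back up. A slow press takes 1 to 3 N (a fast one jolts to 10 N), then comes the hard stop.
- key_blue_top (a point): Centre of the top face of the blue key cap; moves with the key. Cap 28 mm (up the slope) x 20 mm (across), 14 mm proud of the panel when up, 7 mm latched. Keys 32 mm apart, colours in any order. Axes parallel to the meter's, not tilted: the face looks along (-0.259, 0, 0.966) of this frame; pressing goes the other way.
- key_green (a joint): Travel in m of the green key into the panel: 0 up, 0.007 latched, 0.0085 bottom stop. Starts up (0). The key to press. The keys share one latch bar: pressing any key 3.5 to 4 mm or more lets the latched one spring up; a key pressed past 7.5 mm and let go stays latched at 7 mm; pressed less, it comes back up. A slow press takes 1 to 3 N (a fast one jolts to 10 N), then comes the hard stop.
- key_green_top (a point): Centre of the top face of the green key cap; moves with the key. Cap 28 mm (up the slope) x 20 mm (across), 14 mm proud of the panel when up, 7 mm latched. Keys 32 mm apart, colours in any order. Axes parallel to the meter's, not tilted: the face looks along (-0.259, 0, 0.966) of this frame; pressing goes the other way.
- key_yellow (a joint): Travel in m of the yellow key into the panel: 0 up, 0.007 latched, 0.0085 bottom stop. Starts latched (0.007). The keys share one latch bar: pressing any key 3.5 to 4 mm or more lets the latched one spring up; a key pressed past 7.5 mm and let go stays latched at 7 mm; pressed less, it comes back up. A slow press takes 1 to 3 N (a fast one jolts to 10 N), then comes the hard stop.
- key_yellow_top (a point): Centre of the top face of the yellow key cap; moves with the key. Cap 28 mm (up the slope) x 20 mm (across), 14 mm proud of the panel when up, 7 mm latched. Keys 32 mm apart, colours in any order. Axes parallel to the meter's, not tilted: the face looks along (-0.259, 0, 0.966) of this frame; pressing goes the other way.
- key_red (a joint): Travel in m of the red key into the panel: 0 up, 0.007 latched, 0.0085 bottom stop. Starts up (0). The keys share one latch bar: pressing any key 3.5 to 4 mm or more lets the latched one spring up; a key pressed past 7.5 mm and let go stays latched at 7 mm; pressed less, it comes back up. A slow press takes 1 to 3 N (a fast one jolts to 10 N), then comes the hard stop.
- key_red_top (a point): Centre of the top face of the red key cap; moves with the key. Cap 28 mm (up the slope) x 20 mm (across), 14 mm proud of the panel when up, 7 mm latched. Keys 32 mm apart, colours in any order. Axes parallel to the meter's, not tilted: the face looks along (-0.259, 0, 0.966) of this frame; pressing goes the other way.
- sample_bottle: Clear sample bottle with white cap and paper label, 62 mm diameter, 120 mm tall, standing on the other side of the meter from the cover. Origin: centre of its underside. To be left alone.
- spare_cell: Capped cell like the one in the well, 25 mm diameter, 60 mm tall, standing on the bench left of the meter. Origin: centre of its underside. To be left alone.
- spray: Clear conical spray bottle with white trigger head, 72 mm diameter at the foot, 173 mm tall, to the left of the meter. Origin: centre of its underside. To be left alone.
- orange_a: Orange, 62 mm diameter, 53 mm tall, right of the meter. Origin: its underside. To be left alone.
- orange_b: Orange, 56 mm diameter, 48 mm tall, behind the meter at the right. Origin: its underside. To be left alone.
- pot: Small white pot with a red lid, 58 mm diameter, 36 mm tall, behind the meter at the left. Origin: centre of its underside. To be left alone.
Things that resemble listed ones, but are neither listed nor needed, are in the scene too. There is more than one size of the cover; the job needs the middle-sized.

How it is judged:
By the outcome, as a careful person would: the job done as asked, in the order asked, and still so for the second after the job is handed in, with the robot touching nothing.
It also fails if it takes over 54 s, if anything falls off the work surface, if the arm or the gripper's body presses on something with over 40 N, if the wrist force passes 120 N, or if a joint passes its speed limit or range.

## Robot

A 7-joint arm with a two-finger parallel gripper is mounted at the origin on the work surface. World frame = base frame: x ahead of the robot, y to its left, z up, the work surface at z = 0. Lengths are in m, angles in degrees, forces in N, time in s.
With the tool pointing down it reaches from about 0.4 to 0.925 m from the base axis. Payload 4.1 kg.
Tool frame: the origin (TCP) lies midway between the tips of the shut fingers; the grasp point (between the pads) lies 19 mm behind it; z points along the fingers, y is the line along which they close (so a half turn about z gives the same grasp; the last joint's range is limited). The gripper opens to 85 mm and grips with 20 to 120 N. Pads are 22 mm wide; open, the fingers measure 114 mm over their backs; the gripper's body (76 mm by 85 mm) begins 54 mm behind the grasp point. The pads swing forward as they close: fully open they stand 13 mm farther back than shut.
Start: joints at [71.047, 22.827, 2.584, 88.041, -1.071, 69.15, -2.905], TCP at [0.149, -0.633, 0.231] pointing down, gripper open.
Joint ranges: [-161.44, 161.44], [-28.35, 127.94], [-78.24, 83.42], [0, 140.83], [-78.03, 258.03], [13.02, 114.36], [-168.23, 168.23]. Speed limits (degrees/s): [147.25, 147.25, 180, 180, 180, 180, 180].

## Interface

Orientations are given as a 3x3 rotation matrix whose columns are the frame's x, y, z axes.
In Python, from cell import env gives the robot as it stands.
- The arm moves only by the shell command python3 -m handwheel 'ROWS' [FORCE]. ROWS is JSON, a list of rows, each an object of numbers: "x", "y", "z": the shift along the tool's x, y, z in mm; "spin": the turn about the tool's z in rad; "claw": the closure, from -1 (fully open) to 1 (shut). In form: [{"x": .., "y": .., "z": .., "spin": .., "claw": ..}, ...]. A call has 1 to 10 rows; each row shifts and turns the commanded pose from where the row before left it, along the tool's axes as they then stand; what a row does not reach is not made up. A row lasts 1/10 s, in which the tool goes at most 50 mm and 8.59 degrees, less where a joint would pass 70% of its speed; a pose out of reach is approached as far as the arm can. A call is refused whole if a number of a shift passes 50 or a number of a turn 0.15, either way. A call with a gripper value outside its range is refused whole. The fingers move at their own pace and stop on an object; FORCE is the grip in N (left out, the last holds). Time passes only in rows, so rows that do not move let the fingers close. It gives the time, the measured TCP pose, the force, the opening and the grip force at its end, in the units of the state.
- env.read_state(): the state, without advancing time (a new reading comes with each control period).
- env.read_camera(name): name is "scene" or "top"; returns the picture (480x640x3 uint8, red, green, blue); there is no depth.
- env.get_calibration(name): a dict with "camera_matrix" (3x3 intrinsics, pixels), "rvec" (rotation vector, rad) and "tvec" (3), from world to camera coordinates, as OpenCV has them. Camera axes: x right, y down, z forward; pixel columns grow to the right and rows downward; lengths in m; the calibration is good to about 2 mm. A picture is of the moment at which its call begins. get_calibration takes no time and is no camera call.
- env.close_job(): hands the job in; it is judged then, once.
The state is a dict: "clock": time; "q": joint angles; "qd": joint speeds; "joint_torque": joint torques, N m; "tool_pos": TCP position; "ee_rot": TCP orientation; "ft_force": force on the tool from outside, world axes, zero at the start; "ft_torque": the same for the moment, N m; "opening": opening from 0.0 (shut) to 1.0 (fully open); "grasp_force": force on a finger pad.
Only numpy, scipy, OpenCV 4.12 (cv2) and the standard library are available. Lean on these libraries where they do the work, as an engineer would, in place of code of your own. Each camera call takes 0.05 s, during which the arm holds its last target. There are 200 camera calls.

## Working session

There is one attempt and no reset: what is moved stays moved. The work goes in short steps, Python scripts to look and compute and a shell command to move; the robot and the scene stay as the last step left them, time stands still between calls to the robot, and variables do not carry over. Pictures are saved under pics/ and viewed, at most 10 in all, crops included, and the job is handed in when it is done.

```bash
mkdir -p pics; ls
python3 - <<'E'
from cell import env
import cv2,numpy as np
for n in("scene","top"):
    im=env.read_camera(n);cv2.imwrite(f"pics/{n}0.png",im[:,:,::-1])
    c=env.get_calibration(n);R=cv2.Rodrigues(np.array(c["rvec"],float))[0]
    print(n,np.array(c["camera_matrix"]).round(1).tolist(),(-R.T@np.array(c["tvec"]).ravel()).round(3),R.round(3).tolist())
s=env.read_state();print(s["clock"],s["tool_pos"],np.round(s["ee_rot"],3).tolist(),s["opening"],s["ft_force"])
E
```

```text
pics
scene [[571.1, 0.0, 314.9], [0.0, 571.1, 229.6], [0.0, 0.0, 1.0]] [1.095 0.588 0.905] [[-0.742, 0.671, 0.002], [0.477, 0.53, -0.701], [-0.471, -0.518, -0.714]]
top [[542.1, 0.0, 318.3], [0.0, 542.1, 231.9], [0.0, 0.0, 1.0]] [0.428 0.004 1.132] [[-0.026, -1.0, 0.008], [-0.993, 0.025, -0.113], [0.112, -0.011, -0.994]]
0.1 [ 0.14922509 -0.63205722  0.23035307] [[0.973, 0.23, -0.001], [0.23, -0.973, 0.002], [-0.0, -0.002, -1.0]] 1.0007482122741551 [-0.27042365 -0.15403594  0.06732784]
```

View pics/scene0.png

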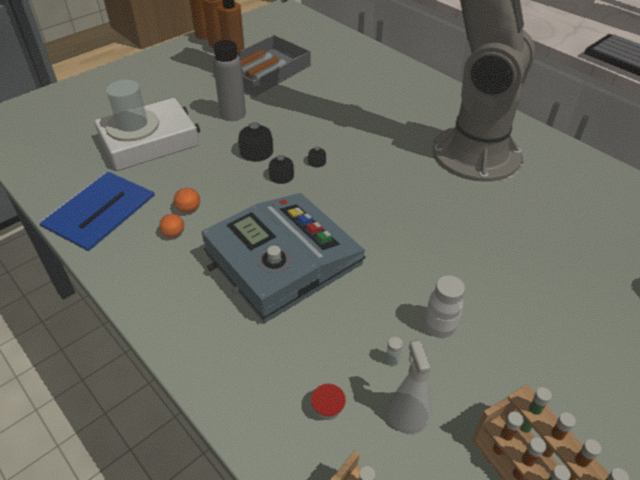

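View pics/top0.png

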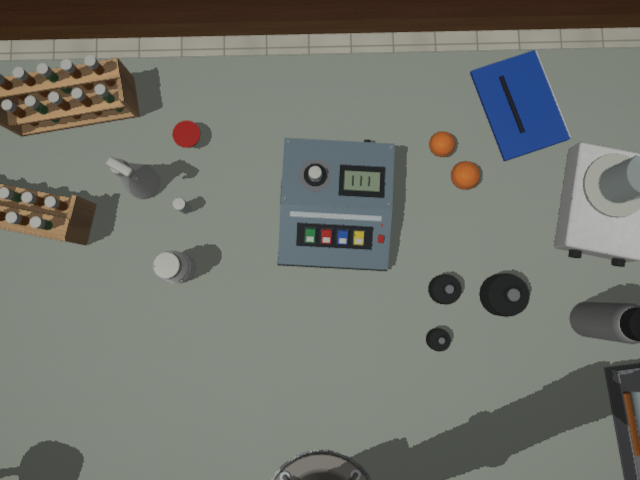

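The scene view shows the meter at about (285,250). The top view shows the keys at row ~237: green 310, red 326, blue 342 and yellow 359. The cell cap is at (315,173). There are three black covers on the right: (445,289), which looks like the middle one, a large one at (505,295) and a small one at (438,340).

```bash
cat > h.py <<'E'
from cell import env
import cv2,numpy as np
def cam(n):
    c=env.get_calibration(n);K=np.array(c["camera_matrix"],float);R=cv2.Rodrigues(np.array(c["rvec"],float))[0]
    return K,R,-R.T@np.array(c["tvec"],float).ravel()
def ray(n,uv):
    K,R,C=cam(n);d=R.T@np.linalg.inv(K)@np.array([uv[0],uv[1],1.]);return C,d/np.linalg.norm(d)
def onz(n,uv,z):
    C,d=ray(n,uv);return C+d*(z-C[2])/d[2]
def onplane(n,uv,p,nn):
    C,d=ray(n,uv);return C+d*((p-C)@nn)/(d@nn)
def tri(a,b):
    (C1,d1),(C2,d2)=ray("top",a),ray("scene",b)
    t=np.linalg.lstsq(np.c_[d1,-d2],C2-C1,rcond=None)[0];p,q=C1+t[0]*d1,C2+t[1]*d2
    return (p+q)/2,np.linalg.norm(p-q)
def blobs(m,box,amin=15):
    x0,y0,x1,y1=box;k=np.zeros(m.shape,np.uint8);k[y0:y1,x0:x1]=m[y0:y1,x0:x1]
    n,l,s,c=cv2.connectedComponentsWithStats(k)
    return sorted([(int(s[i,4]),c[i].round(1).tolist(),s[i,:4].tolist()) for i in range(1,n) if s[i,4]>=amin],reverse=True)
def hsv(f): return cv2.cvtColor(cv2.imread(f),cv2.COLOR_BGR2HSV)
HUE=dict(green=(45,85),red=(172,180),blue=(108,130),yellow=(18,35))
E
python3 - <<'E'
from h import *
for n,f,kb,cb,wb in(("top","pics/top0.png",(295,222,375,250),(420,265,535,355),(298,155,335,192)),("scene","pics/scene0.png",(280,200,342,250),(235,120,330,185),(255,238,295,275))):
    H=hsv(f);print(n)
    for k,(a,b) in HUE.items():
        m=((H[...,0]>=a)&(H[...,0]<=b)&(H[...,1]>130)&(H[...,2]>60)).astype(np.uint8);print(k,blobs(m,kb)[:2])
    print("dark",blobs((H[...,2]<50).astype(np.uint8),cb,60))
    print("grey",blobs(((H[...,2]>70)&(H[...,1]<40)).astype(np.uint8),cb,10)[:6])
    print("cap",blobs(((H[...,2]>125)&(H[...,1]<40)).astype(np.uint8),wb)[:2],"collar",blobs((H[...,2]<60).astype(np.uint8),wb)[:2])
t,s=cv2.imread("pics/top0.png"),cv2.imread("pics/scene0.png")
A=cv2.resize(t[130:350,270:530],None,fx=2,fy=2,interpolation=2);B=cv2.resize(s[115:275,200:345],None,fx=2.75,fy=2.75,interpolation=2)
cv2.imwrite("pics/crop1.png",cv2.resize(t[215:355,285:535],(800,448),interpolation=2))
E
```

```text
top
green [(69, [310.3, 232.6], [306, 229, 9, 13])]
red []
blue [(88, [342.7, 234.4], [338, 230, 10, 15])]
yellow [(82, [358.7, 234.9], [354, 231, 10, 14])]
dark [(1509, [503.1, 294.5], [480, 274, 49, 42]), (674, [444.0, 289.0], [429, 274, 32, 30]), (377, [437.5, 339.1], [426, 328, 25, 23])]
grey [(7378, [476.5, 313.5], [420, 265, 115, 90]), (121, [513.5, 294.5], [508, 289, 12, 12]), (63, [449.1, 288.8], [445, 285, 9, 9]), (34, [441.4, 340.3], [439, 337, 6, 7])]
cap [(127, [314.6, 171.9], [309, 166, 13, 13])] collar [(211, [315.2, 175.5], [304, 164, 23, 22])]
scene
green [(17, [321.8, 235.2], [319, 233, 7, 6])]
red []
blue [(70, [304.7, 219.4], [298, 215, 15, 10])]
yellow [(61, [294.1, 212.4], [288, 209, 16, 8])]
dark [(925, [255.3, 143.5], [239, 126, 33, 35]), (477, [280.8, 170.6], [269, 158, 24, 25]), (229, [316.4, 157.7], [308, 149, 17, 18])]
grey [(4282, [286.4, 151.3], [235, 120, 95, 65])]
cap [(100, [273.6, 250.0], [267, 246, 14, 10])] collar [(172, [273.2, 261.2], [262, 252, 24, 17]), (60, [262.2, 241.7], [255, 238, 18, 10])]
```

View pics/crop1.png

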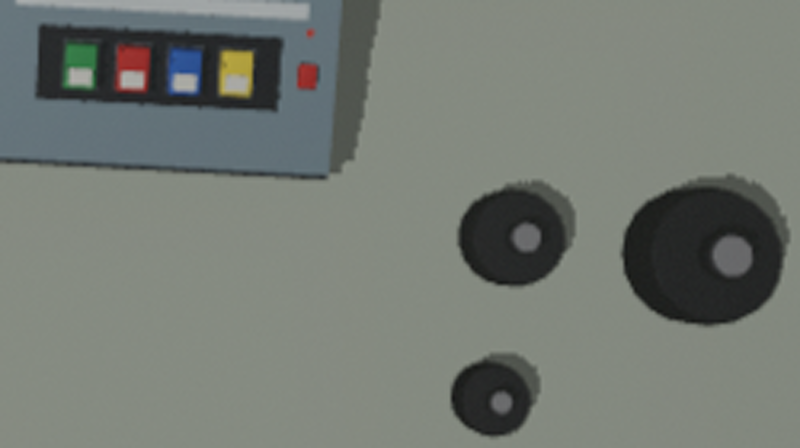

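The crop shows the key cap centres at about (310,235.3) for green and (359,237.8) for yellow, each with a white tag on its lower part. The middle cover is 31 px across, about 62 mm, with its grey disc at (449.1,288.8).

Run:
```python
from h import *
print("cover disc",onz("top",(449.1,288.8),.056))
print("cap top",onz("top",(314.6,171.9),.110),"scene",onz("scene",(273.6,249.2),.110),tri((314.6,171.9),(273.6,249.5)))
print("collar",onz("top",(315.0,174.8),.087))
# yaw: meter edges from top pic: all four sides via silhouettes of blue-grey
H=hsv("pics/top0.png");m=((H[...,0]>95)&(H[...,0]<112)&(H[...,1]>50)&(H[...,2]>70)).astype(np.uint8)
k=np.zeros_like(m);k[130:280,270:405]=m[130:280,270:405]
c=max(cv2.findContours(k,0,2)[0],key=cv2.contourArea);q=cv2.approxPolyDP(c,6,True).reshape(-1,2);print(q.tolist())
hull=cv2.minAreaRect(c);print(hull)
b,y=onz("top",(342.7,234.4),.083),onz("top",(310.3,232.6),.083)
d=y-b;print("keyrow yaw",np.degrees(np.arctan2(-d[0],d[1])),np.linalg.norm(d),"green-blue should be .064")
yaw=np.arctan2(-d[0],d[1])
w=(onz("top",(314.6,171.9),.110)+onz("scene",(273.6,249.2),.110))/2
Rz=np.array([[np.cos(yaw),-np.sin(yaw),0],[np.sin(yaw),np.cos(yaw),0],[0,0,1]])
o=w-Rz@[.052,.045,.110];print("meter",o)
n=Rz@[-.2588,0,.9659]; p0=o+Rz@[-.125,0,.050]
for nm,uv,h in(("green",(310.2,235.3),.014),("red",(326.4,236),.014),("blue",(342.8,236.9),.014),("yellow",(359,237.8),.007)):
    P=onplane("top",uv,p0+n*h,n);print(nm,P,"in meter",Rz.T@(P-o))
for r,e in(("corners",[(x,.081) for x in q.tolist()]),):
    for uv,z in e: print((Rz.T@(onz("top",uv,z)-o)).round(3))
```

```text
cover disc [ 0.42976162 -0.26423988  0.056     ]
cap top [ 0.65960135 -0.00369654  0.11      ] scene [ 0.66276592 -0.00390136  0.11      ] (array([ 0.66104289, -0.00450795,  0.10714431]), np.float64(0.0022109417465262485))
collar [ 0.65899433 -0.00450625  0.087     ]
[[338, 230], [337, 243], [346, 244], [347, 230]]
((342.0, 237.0), (14.0, 10.0), 90.0)
keyrow yaw -4.630953346756976 0.06320952875410604 green-blue should be .064
meter [ 6.05720213e-01 -4.44536945e-02  4.16333634e-17]
green [0.54056494 0.00784355 0.07945365] in meter [-0.06916491  0.04686605  0.07945365]
red [ 0.53838785 -0.0237527   0.07955574] in meter [-0.06878389  0.01519717  0.07955574]
blue [ 0.53581829 -0.05573354  0.07956134] in meter [-0.06876302 -0.01688673  0.07956134]
yellow [ 0.5339646  -0.0879384   0.07251626] in meter [-0.06801052 -0.04913611  0.07251626]
[-0.056 -0.007  0.081]
[-0.081 -0.006  0.081]
[-0.082 -0.024  0.081]
[-0.055 -0.024  0.081]
```

```bash
cat > d.py <<'E'
import sys
from h import *
s=env.read_state();R=np.array(s["ee_rot"]);t=np.array([float(a) for a in sys.argv[1:4]])
print("tool delta mm",(1000*R.T@(t-s["tool_pos"])).round(1),"pos",np.round(s["tool_pos"],4),"yaw",np.degrees(np.arctan2(R[1,0],R[0,0])).round(2),"F",np.round(s["ft_force"],1),s["clock"])
E
python3 -m handwheel '[{"x":0,"y":0,"z":-10,"spin":0.105,"claw":0},{"x":0,"y":0,"z":-10,"spin":0.105,"claw":0},{"x":0,"y":0,"z":-10,"spin":0.105,"claw":0},{"x":0,"y":0,"z":0,"spin":0,"claw":0}]' 30
python3 d.py 0.2 -0.42 0.26; python3 d.py 0.43 -0.264 0.26
```

```text
clock: 0.5
tool_pos: [0.1495, -0.6332, 0.2624]
ee_rot: [[0.997, -0.083, 0.0], [-0.083, -0.997, -0.002], [0.001, 0.002, -1.0]]
ft_force: [-0.1, 0.2, 0.2]
opening: 0.498
grasp_force: 0.0
tool delta mm [  32.6 -216.7    2. ] pos [ 0.1495 -0.6332  0.2624] yaw -4.75 F [-0.1  0.2  0.2] 0.5
tool delta mm [ 248.9 -391.2    1.7] pos [ 0.1495 -0.6332  0.2624] yaw -4.75 F [-0.1  0.2  0.2] 0.5
```

```bash
python3 -m handwheel '[{"x":5.5,"y":-36,"z":0,"spin":0,"claw":0},{"x":5.5,"y":-36,"z":0,"spin":0,"claw":0},{"x":5.5,"y":-36,"z":0,"spin":0,"claw":0},{"x":5.5,"y":-36,"z":0,"spin":0,"claw":0},{"x":5.5,"y":-36,"z":0,"spin":0,"claw":0},{"x":5.5,"y":-36,"z":0,"spin":0,"claw":0}]' >/dev/null
python3 -m handwheel '[{"x":36,"y":-29,"z":0,"spin":0,"claw":0},{"x":36,"y":-29,"z":0,"spin":0,"claw":0},{"x":36,"y":-29,"z":0,"spin":0,"claw":0},{"x":36,"y":-29,"z":0,"spin":0,"claw":0},{"x":36,"y":-29,"z":0,"spin":0,"claw":0},{"x":36,"y":-29,"z":0,"spin":0,"claw":0},{"x":0,"y":0,"z":0,"spin":0,"claw":0}]' >/dev/null
python3 d.py 0.43 -0.264 0.09
```

```text
tool delta mm [ -5.1   6.3 170.7] pos [ 0.4351 -0.2586  0.2607] yaw -3.96 F [-1.3  0.5 -0.7] 1.8
```

```bash
python3 -m handwheel '[{"x":-5,"y":6,"z":40,"spin":0,"claw":0},{"x":0,"y":0,"z":40,"spin":0,"claw":0},{"x":0,"y":0,"z":40,"spin":0,"claw":0},{"x":0,"y":0,"z":40,"spin":0,"claw":0},{"x":0,"y":0,"z":15,"spin":0,"claw":0},{"x":0,"y":0,"z":0,"spin":0,"claw":0},{"x":0,"y":0,"z":0,"spin":0,"claw":0}]' >/dev/null
python3 d.py 0.43 -0.264 0.042
python3 - <<'E'
from h import *
a=env.read_camera("scene")[110:200,225:335,::-1];b=env.read_camera("top")[240:350,390:500,::-1]
r=cv2.resize
cv2.imwrite("pics/c2.png",np.hstack([r(a,(440,360),interpolation=2),r(b,(360,360),interpolation=2)]))
E
```

```text
tool delta mm [ 5.2 -6.9 44.4] pos [ 0.4243 -0.2704  0.0864] yaw -4.71 F [-0.6 -0.1  0.9] 2.5
```

View pics/c2.png

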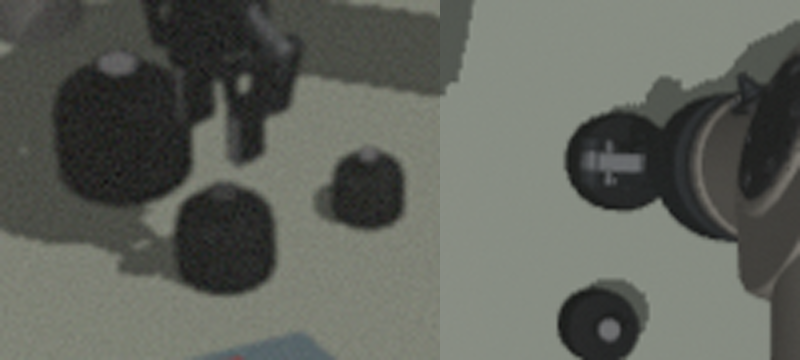

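The left crop shows the gripper above and behind the middle cover, whose disc is at scene (280.5,157.5). The right crop shows the middle cover partly under the gripper. I'll cross-check the disc from the scene view before correcting.

```bash
python3 - <<'E'
from h import *
print(onz("scene",(280.5,157.3),.056),tri((449.1,288.8),(280.5,157.3)))
E
python3 -m handwheel '[{"x":5,"y":-7,"z":0,"spin":0,"claw":0},{"x":0,"y":0,"z":0,"spin":0,"claw":0},{"x":0,"y":0,"z":0,"spin":0,"claw":0},{"x":0,"y":0,"z":0,"spin":0,"claw":0}]' >/dev/null;python3 d.py 0.43 -0.264 0.042
```

```text
[ 0.43354407 -0.26294929  0.056     ] (array([ 0.4303379 , -0.26574789,  0.05246731]), np.float64(0.001668137896298795))
tool delta mm [-0.1  0.2 44.6] pos [ 0.4301 -0.2637  0.0866] yaw -4.75 F [-0.8  0.6  0.1] 3.0
```

```bash
python3 -m handwheel '[{"x":1,"y":0,"z":12,"spin":0,"claw":0},{"x":0,"y":0,"z":12,"spin":0,"claw":0},{"x":0,"y":0,"z":8,"spin":0,"claw":0},{"x":0,"y":0,"z":6,"spin":0,"claw":0},{"x":0,"y":0,"z":4,"spin":0,"claw":0},{"x":0,"y":0,"z":2,"spin":0,"claw":0},{"x":0,"y":0,"z":0,"spin":0,"claw":0},{"x":0,"y":0,"z":0,"spin":0,"claw":0}]'; python3 -m handwheel '[{"x":0,"y":0,"z":0,"spin":0,"claw":0.3},{"x":0,"y":0,"z":0,"spin":0,"claw":0.6},{"x":0,"y":0,"z":0,"spin":0,"claw":1},{"x":0,"y":0,"z":0,"spin":0,"claw":1},{"x":0,"y":0,"z":0,"spin":0,"claw":1},{"x":0,"y":0,"z":0,"spin":0,"claw":1}]' 40
```

```text
clock: 3.8
tool_pos: [0.4312, -0.2639, 0.0426]
ee_rot: [[0.997, -0.083, 0.001], [-0.083, -0.997, -0.0], [0.001, 0.0, -1.0]]
ft_force: [0.3, 0.5, -0.7]
opening: 0.5
grasp_force: 0.0
clock: 4.4
tool_pos: [0.4313, -0.2641, 0.0426]
ee_rot: [[0.997, -0.083, 0.001], [-0.083, -0.997, -0.001], [0.001, 0.001, -1.0]]
ft_force: [-0.1, 0.1, 4.0]
opening: 0.23
grasp_force: 39.2
```

```bash
python3 -m handwheel '[{"x":0,"y":0,"z":-5,"spin":0,"claw":1},{"x":0,"y":0,"z":-20,"spin":0,"claw":1},{"x":0,"y":0,"z":-40,"spin":0,"claw":1},{"x":0,"y":0,"z":-40,"spin":0,"claw":1},{"x":0,"y":0,"z":-40,"spin":0,"claw":1},{"x":0,"y":0,"z":-30,"spin":0,"claw":1},{"x":0,"y":0,"z":0,"spin":0,"claw":1},{"x":0,"y":0,"z":0,"spin":0,"claw":1},{"x":0,"y":0,"z":0,"spin":0,"claw":1}]'; python3 d.py 0.66 -0.0045 0.218
python3 - <<'E'
from h import *
a=env.read_camera("scene")[20:220,180:380,::-1];b=env.read_camera("top")[200:350,390:540,::-1]
r=cv2.resize
cv2.imwrite("pics/c3.png",np.hstack([r(a,(400,400),interpolation=2),r(b,(400,400),interpolation=2)]))
E
```

```text
clock: 5.3
tool_pos: [0.4298, -0.2631, 0.2157]
ee_rot: [[0.997, -0.083, -0.003], [-0.083, -0.997, 0.002], [-0.003, -0.001, -1.0]]
ft_force: [-0.2, -0.3, -1.0]
opening: 0.225
grasp_force: 39.2
tool delta mm [ 208.  -276.8   -2.5] pos [ 0.4298 -0.2631  0.2157] yaw -4.75 F [-0.2 -0.3 -1. ] 5.3
```

View pics/c3.png

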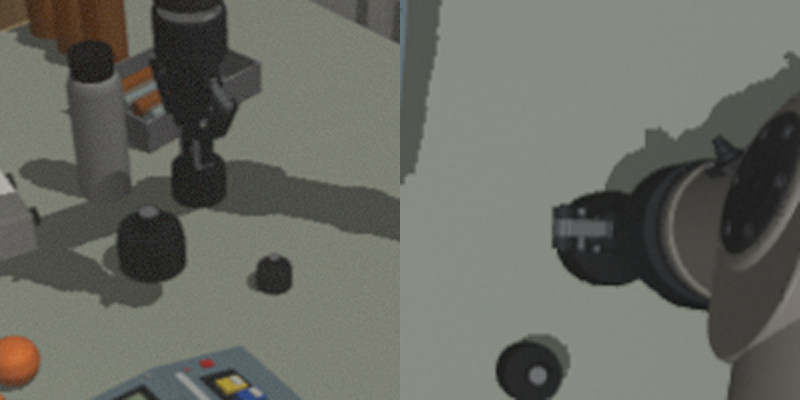

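The left crop shows the middle cover hanging upright from the gripper at about scene (279,110), with the other two covers undisturbed. Next I'll carry it above the well.

```bash
python3 -m handwheel '[{"x":13,"y":-17,"z":0,"spin":0,"claw":1},{"x":26,"y":-34.6,"z":0,"spin":0,"claw":1},{"x":26,"y":-34.6,"z":0,"spin":0,"claw":1},{"x":26,"y":-34.6,"z":0,"spin":0,"claw":1},{"x":26,"y":-34.6,"z":0,"spin":0,"claw":1},{"x":26,"y":-34.6,"z":0,"spin":0,"claw":1},{"x":26,"y":-34.6,"z":0,"spin":0,"claw":1},{"x":26,"y":-34.6,"z":0,"spin":0,"claw":1},{"x":13,"y":-18,"z":0,"spin":0,"claw":1},{"x":0,"y":0,"z":0,"spin":0,"claw":1}]' >/dev/null
python3 -m handwheel '[{"x":0,"y":0,"z":25,"spin":0,"claw":1},{"x":0,"y":0,"z":25,"spin":0,"claw":1},{"x":0,"y":0,"z":0,"spin":0,"claw":1},{"x":0,"y":0,"z":0,"spin":0,"claw":1},{"x":0,"y":0,"z":0,"spin":0,"claw":1}]'; python3 d.py 0.6603 -0.004 0.17
python3 - <<'E'
from h import *
im=env.read_camera("scene");cv2.imwrite("pics/sfull.png",im[:,:,::-1]);a=im[170:310,190:350,::-1]
K,R,C=cam("scene");P=np.array([.6603,-.004,.110]);
def pj(P):
    q=K@(R@(P-C));return q[:2]/q[2]
print(pj(P),pj(np.array([.6603,-.004,.081])), pj(np.array([.6603,-.004,.170-.0426])))
H=hsv("pics/sfull.png");print(blobs((H[...,2]<50).astype(np.uint8),(230,150,330,290),100))
cv2.imwrite("pics/c4.png",cv2.resize(a,(640,560),interpolation=2))
E
```

```text
clock: 6.9
tool_pos: [0.6619, -0.0052, 0.1686]
ee_rot: [[0.996, -0.084, 0.002], [-0.084, -0.996, -0.0], [0.002, 0.0, -1.0]]
ft_force: [-0.1, -0.0, -0.9]
opening: 0.234
grasp_force: 39.3
tool delta mm [-1.7 -1.1 -1.4] pos [ 0.6619 -0.0052  0.1686] yaw -4.8 F [-0.1 -0.  -0.9] 6.9
[274.57934848 248.52711616] [275.30319877 258.72142588] [274.13155503 242.22063925]
[(3485, [268.2, 206.1], [230, 150, 100, 118]), (235, [316.2, 157.8], [308, 150, 17, 17])]
```

View pics/c4.png

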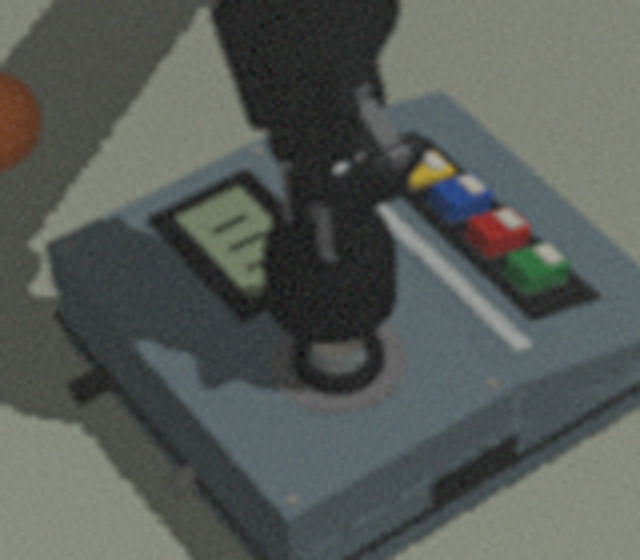

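The crop shows the cover centred at about scene u=272.9 over the collar centre at u=274.8, so it needs about 2 to 3 mm in -x/+y. I'll correct that and lower it gently.

```bash
python3 -m handwheel '[{"x":-2.3,"y":-1.6,"z":0,"spin":0,"claw":1},{"x":0,"y":0,"z":8,"spin":0,"claw":1},{"x":0,"y":0,"z":8,"spin":0,"claw":1},{"x":0,"y":0,"z":8,"spin":0,"claw":1},{"x":0,"y":0,"z":6,"spin":0,"claw":1},{"x":0,"y":0,"z":4,"spin":0,"claw":1},{"x":0,"y":0,"z":0,"spin":0,"claw":1},{"x":0,"y":0,"z":0,"spin":0,"claw":1}]'; python3 -m handwheel '[{"x":0,"y":0,"z":3,"spin":0,"claw":1},{"x":0,"y":0,"z":3,"spin":0,"claw":1},{"x":0,"y":0,"z":2,"spin":0,"claw":1},{"x":0,"y":0,"z":0,"spin":0,"claw":1},{"x":0,"y":0,"z":0,"spin":0,"claw":1}]';python3 d.py 0.6603 -0.004 0.1236
```

```text
clock: 7.75
tool_pos: [0.6592, -0.003, 0.1333]
ee_rot: [[0.997, -0.083, 0.0], [-0.083, -0.997, -0.0], [0.0, 0.0, -1.0]]
ft_force: [0.7, 0.4, -1.0]
opening: 0.231
grasp_force: 39.3
clock: 8.25
tool_pos: [0.6591, -0.003, 0.1252]
ee_rot: [[0.997, -0.083, -0.0], [-0.083, -0.997, -0.0], [-0.0, 0.0, -1.0]]
ft_force: [0.0, -0.7, -1.8]
opening: 0.234
grasp_force: 39.3
tool delta mm [1.3 0.9 1.6] pos [ 0.6591 -0.003   0.1252] yaw -4.76 F [ 0.  -0.7 -1.8] 8.25
```

```bash
python3 -m handwheel '[{"x":0,"y":0,"z":1,"spin":0,"claw":1},{"x":0,"y":0,"z":0.7,"spin":0,"claw":1},{"x":0,"y":0,"z":0,"spin":0,"claw":1},{"x":0,"y":0,"z":0,"spin":0,"claw":1}]'
```

```text
clock: 8.65
tool_pos: [0.6593, -0.0031, 0.1238]
ee_rot: [[0.997, -0.083, 0.0], [-0.083, -0.997, -0.0], [0.0, 0.0, -1.0]]
ft_force: [-0.0, -0.3, 0.6]
opening: 0.229
grasp_force: 39.4
```

Weight is now supported (Fz rose from -1.8 to +0.6). I'll release and lift.

```bash
python3 -m handwheel '[{"x":0,"y":0,"z":0.4,"spin":0,"claw":1},{"x":0,"y":0,"z":0,"spin":0,"claw":0.5},{"x":0,"y":0,"z":0,"spin":0,"claw":0.2},{"x":0,"y":0,"z":0,"spin":0,"claw":0},{"x":0,"y":0,"z":0,"spin":0,"claw":0},{"x":0,"y":0,"z":0,"spin":0,"claw":0},{"x":0,"y":0,"z":-10,"spin":0,"claw":0},{"x":0,"y":0,"z":-30,"spin":0,"claw":0},{"x":0,"y":0,"z":-30,"spin":0,"claw":0},{"x":0,"y":0,"z":0,"spin":0,"claw":0}]'; python3 -m handwheel '[{"x":-40,"y":0,"z":0,"spin":0,"claw":1},{"x":-40,"y":0,"z":0,"spin":0,"claw":1},{"x":-40,"y":0,"z":0,"spin":0,"claw":1},{"x":0,"y":0,"z":0,"spin":0,"claw":1},{"x":0,"y":0,"z":0,"spin":0,"claw":1},{"x":0,"y":0,"z":0,"spin":0,"claw":1}]' >/dev/null
python3 d.py 0.532 0.008 0.1
python3 - <<'E'
from h import *
im=env.read_camera("scene");cv2.imwrite("pics/s2.png",im[:,:,::-1]);a=im[170:310,190:350,::-1]
cv2.imwrite("pics/t2.png",env.read_camera("top")[:,:,::-1])
cv2.imwrite("pics/c5.png",cv2.resize(a,(640,560),interpolation=2))
E
```

```text
clock: 9.65
tool_pos: [0.6625, -0.0024, 0.1992]
ee_rot: [[0.996, -0.083, 0.01], [-0.083, -0.997, 0.0], [0.01, -0.001, -1.0]]
ft_force: [0.1, -0.8, 1.3]
opening: 0.501
grasp_force: 0.0
tool delta mm [-9.  -0.4 93.8] pos [0.5408 0.0069 0.1938] yaw -4.78 F [ 0.7  0.8 -0.2] 10.25
```

View pics/c5.png

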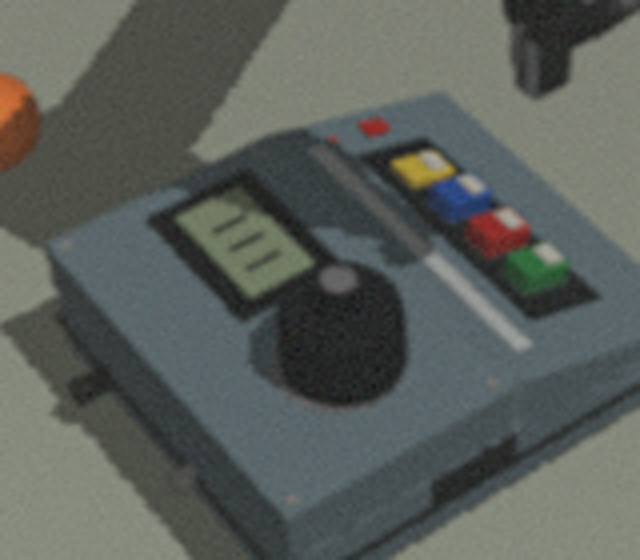

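The crop shows the cover standing upright over the well, with its disc at scene (274.8,239.8) and the keys clear. Green is at (324.3,236.3). I'll check both numerically, then bring the shut fingers above the green key.

```bash
python3 - <<'E'
from h import *
print(onz("scene",(274.75,239.75),.137)); print(onz("scene",(324.3,236.3),.0795),tri((310.2,235.3),(324.3,236.3)))
E
python3 -m handwheel '[{"x":-7,"y":-0.5,"z":40,"spin":0,"claw":1},{"x":0,"y":0,"z":30,"spin":0,"claw":1},{"x":0,"y":0,"z":14,"spin":0,"claw":1},{"x":0,"y":0,"z":0,"spin":0,"claw":1},{"x":0,"y":0,"z":0,"spin":0,"claw":1},{"x":0,"y":0,"z":0,"spin":0,"claw":1}]'; python3 d.py 0.534 0.008 0.09
python3 - <<'E'
from h import *
im=env.read_camera("scene")[180:270,270:380,::-1]
t=env.read_camera("top")[190:260,290:380,::-1]
cv2.imwrite("pics/c6.png",np.hstack([cv2.resize(im,(440,360),interpolation=2),cv2.resize(t,(360,360),interpolation=2)]))
E
```

```text
[ 0.66083832 -0.00079754  0.137     ]
[0.54855216 0.01419562 0.0795    ] (array([0.54183878, 0.00763413, 0.06967298]), np.float64(0.0006671101203327797))
clock: 10.95
tool_pos: [0.5343, 0.0082, 0.1108]
ee_rot: [[0.997, -0.083, 0.003], [-0.083, -0.997, 0.0], [0.003, -0.0, -1.0]]
ft_force: [0.1, 0.9, -0.1]
opening: -0.003
grasp_force: 0.0
tool delta mm [-0.3  0.2 20.8] pos [0.5343 0.0082 0.1108] yaw -4.77 F [ 0.1  0.9 -0.1] 10.95
```

View pics/c6.png

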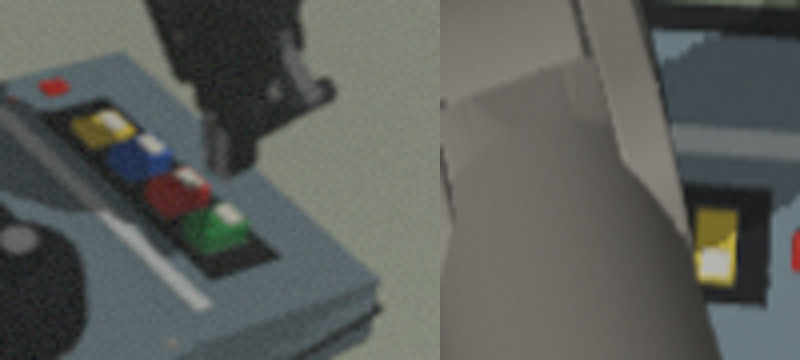

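The crop shows the shut fingers just above and short of the green key, with the tip at about scene (327,224) and the green face at about (324,235). I'll check the tip's projection and descend to just above contact.

```bash
python3 - <<'E'
from h import *
K,R,C=cam("scene")
for P in([.5343,.0082,.1108],[.534,.008,.081],[.5406,.0078,.0795]):
    q=K@(R@(np.array(P)-C));print((q[:2]/q[2]).round(1))
E
python3 -m handwheel '[{"x":0,"y":0,"z":12,"spin":0,"claw":1},{"x":0,"y":0,"z":10,"spin":0,"claw":1},{"x":0,"y":0,"z":4,"spin":0,"claw":1},{"x":0,"y":0,"z":2,"spin":0,"claw":1},{"x":0,"y":0,"z":0,"spin":0,"claw":1},{"x":0,"y":0,"z":0,"spin":0,"claw":1}]'
```

```text
[327.7 220.3]
[327.5 230.7]
[325.  232.7]
clock: 11.65
tool_pos: [0.5328, 0.0081, 0.0813]
ee_rot: [[0.997, -0.083, 0.0], [-0.083, -0.997, -0.0], [0.0, 0.0, -1.0]]
ft_force: [-0.1, -0.8, 1.4]
opening: 0.005
grasp_force: 0.0
```

```bash
python3 -m handwheel '[{"x":0.3,"y":0,"z":1,"spin":0,"claw":1},{"x":0.3,"y":0,"z":1,"spin":0,"claw":1},{"x":0.3,"y":0,"z":1,"spin":0,"claw":1},{"x":0.3,"y":0,"z":1,"spin":0,"claw":1},{"x":0.3,"y":0,"z":1,"spin":0,"claw":1},{"x":0.3,"y":0,"z":1,"spin":0,"claw":1},{"x":0,"y":0,"z":0,"spin":0,"claw":1}]';python3 -m handwheel '[{"x":0,"y":0,"z":0.7,"spin":0,"claw":1},{"x":0,"y":0,"z":0.7,"spin":0,"claw":1},{"x":0,"y":0,"z":0,"spin":0,"claw":1},{"x":0,"y":0,"z":0,"spin":0,"claw":1}]'
```

```text
clock: 12.35
tool_pos: [0.5347, 0.0079, 0.0751]
ee_rot: [[0.997, -0.083, 0.001], [-0.083, -0.997, 0.0], [0.001, -0.0, -1.0]]
ft_force: [-1.0, 0.2, 1.5]
opening: 0.007
grasp_force: 0.8
clock: 12.75
tool_pos: [0.5343, 0.0079, 0.0736]
ee_rot: [[0.997, -0.083, -0.0], [-0.083, -0.997, -0.0], [-0.0, 0.0, -1.0]]
ft_force: [0.5, 0.8, 0.8]
opening: -0.001
grasp_force: 0.4
```

```bash
python3 -m handwheel '[{"x":0,"y":0,"z":0.7,"spin":0,"claw":1},{"x":0,"y":0,"z":0,"spin":0,"claw":1},{"x":0,"y":0,"z":0,"spin":0,"claw":1}]' | grep -E 'pos|ft_f';python3 -m handwheel '[{"x":0,"y":0,"z":0.7,"spin":0,"claw":1},{"x":0,"y":0,"z":0,"spin":0,"claw":1},{"x":0,"y":0,"z":0,"spin":0,"claw":1}]'| grep -E 'pos|ft_f';python3 -m handwheel '[{"x":0,"y":0,"z":0.7,"spin":0,"claw":1},{"x":0,"y":0,"z":0,"spin":0,"claw":1},{"x":0,"y":0,"z":0,"spin":0,"claw":1}]'| grep -E 'pos|ft_f'
```

```text
tool_pos: [0.5344, 0.0079, 0.073]
ft_force: [-0.5, -0.4, 0.9]
tool_pos: [0.5345, 0.0079, 0.0724]
ft_force: [0.4, -0.1, 1.7]
tool_pos: [0.5345, 0.0079, 0.0717]
ft_force: [-0.5, -0.4, 1.6]
```

```bash
python3 -m handwheel '[{"x":0,"y":0,"z":0.7,"spin":0,"claw":1},{"x":0,"y":0,"z":0,"spin":0,"claw":1},{"x":0,"y":0,"z":0,"spin":0,"claw":1}]' | grep -E 'pos|ft_f';python3 -m handwheel '[{"x":0,"y":0,"z":0.7,"spin":0,"claw":1},{"x":0,"y":0,"z":0,"spin":0,"claw":1},{"x":0,"y":0,"z":0,"spin":0,"claw":1}]'| grep -E 'pos|ft_f'
```

```text
tool_pos: [0.5346, 0.0079, 0.0712]
ft_force: [1.6, 0.2, 4.2]
tool_pos: [0.5347, 0.0079, 0.0711]
ft_force: [-2.3, -0.6, 7.9]
```

Run:
```python
from h import *
cv2.imwrite("pics/s3.png",env.read_camera("scene")[:,:,::-1])
for f in("pics/s2.png","pics/s3.png"):
    H=hsv(f)
    for k in("yellow","blue"):
        a,b=HUE[k];m=((H[...,0]>=a)&(H[...,0]<=b)&(H[...,1]>130)&(H[...,2]>60)).astype(np.uint8);print(f,k,blobs(m,(280,200,342,250))[:1])
```

```text
pics/s2.png yellow [(60, [294.0, 212.4], [288, 209, 16, 8])]
pics/s2.png blue [(78, [304.5, 219.5], [298, 215, 15, 10])]
pics/s3.png yellow [(93, [294.9, 211.2], [288, 206, 16, 11])]
pics/s3.png blue [(47, [304.1, 220.0], [298, 216, 15, 8])]
```

The key has reached the hard stop, and the yellow key has popped up (its top edge moved from row 209 to 206). I'll back off and check.

```bash
python3 -m handwheel '[{"x":0,"y":0,"z":-2,"spin":0,"claw":1},{"x":0,"y":0,"z":-10,"spin":0,"claw":1},{"x":-5,"y":0,"z":-40,"spin":0,"claw":1},{"x":-30,"y":0,"z":-40,"spin":0,"claw":1},{"x":-40,"y":20,"z":-20,"spin":0,"claw":1},{"x":-20,"y":40,"z":0,"spin":0,"claw":1},{"x":0,"y":50,"z":0,"spin":0,"claw":1},{"x":0,"y":40,"z":0,"spin":0,"claw":1},{"x":0,"y":0,"z":0,"spin":0,"claw":1},{"x":0,"y":0,"z":0,"spin":0,"claw":1}]'
python3 - <<'E'
from h import *
s=env.read_camera("scene")[170:310,190:350,::-1]
t=env.read_camera("top")[:,:,::-1];cv2.imwrite("pics/t3.png",t)
cv2.imwrite("pics/c7.png",np.hstack([cv2.resize(s,(457,400),interpolation=2),cv2.resize(t[135:275,275:395],(343,400),interpolation=2)]))
E
```

```text
clock: 15.3
tool_pos: [0.4265, -0.134, 0.1821]
ee_rot: [[0.996, -0.086, -0.001], [-0.086, -0.996, 0.001], [-0.001, -0.001, -1.0]]
ft_force: [0.1, 1.3, -0.3]
opening: 0.003
grasp_force: 0.0
```

View pics/c7.png

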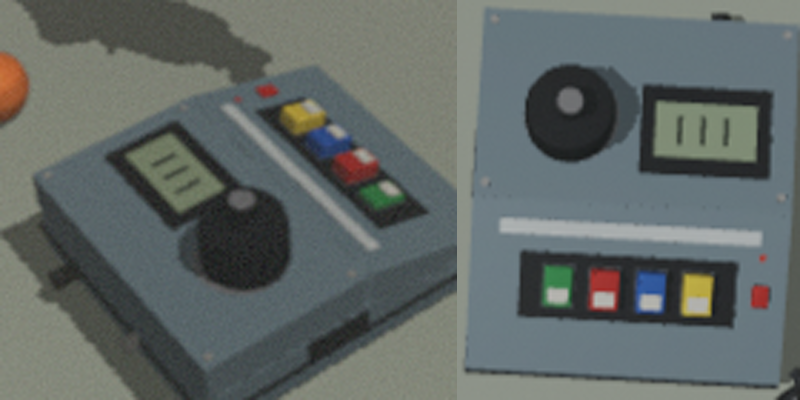

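The left crop shows green latched low at (380,195), yellow standing up at (303,115), and red and blue up. The cover sits flat and upright over the well, with its disc at (570,100) in the top crop. The robot is clear, so I'll hand in.

```bash
python3 -c "
from cell import env
print(env.close_job())"
```

```text
the job is handed in; nothing more can be done
None
```

The job is handed in: the middle-sized cover sits flat on the deck over the cell, the green key is latched down and the yellow key is up; red and blue are still up, and the clock stood at about 15 s.

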